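# Index the inking turntable and scrape its plate clean

## Task

The inking turntable was left stuck between two stations: turn it on gently by its red bar until the white plate, with its lino offcuts still on it, clicks home at the yellow catch tray, and let go. Then take the scraper block and wipe all three offcuts off the plate into the tray, without shoving them with the gripper, leaving the turntable clicked in, and stand the scraper upright on its blue mat again. Leave everything else on the bench where it is.

Things in the scene. Friction and masses are not known exactly. Their poses are not given: they have to be found in the camera images.
- stand: Fixed stand of the turntable. Origin on the bench top on the turning axis, z up; the tray lies on its -y side. Its place and yaw vary. A wooden disc 300 mm across turns on it, its flat top 75 mm above the bench, its edge overhanging the tray.
- turntable (a joint): Disc angle (rad) about its upright axis, anticlockwise from above positive. At 0 the white plate lies exactly on the stand's -y side, but the notch where it clicks home lies anywhere within 0.3 rad of 0, unseen: find it by feel or by the plunger. Starts at -0.75 to -0.45, on the smooth part before that notch (turn anticlockwise; about 0.1 N m). Jerks make the offcuts slide.
- white_plate (a point): Centre of the white plate on the disc, turning with it. Five round plates, 94 mm across, flush with the disc's top to 1 mm, centres 97 mm from the axis, 72 degrees apart: white, pink, blue, orange, teal. Each has a notch. A notch draws the disc to its middle by itself once within about 0.05 rad of it; turning out of it takes 0.5 to 1 N m.
- plunger (a joint): Spring plunger, black knob 26 mm across, 52 mm above the bench, outside the disc's edge on the stand's +x side. Travel in m: about 0 with its roller down in the middle of a notch (knob against the grey bracket), about 0.0035 riding the smooth part (about 4 mm of red stem shows). Below 0.0015 is clicked home (readings may be 1 mm off: watch for the drop). It works by itself.
- grip_bar (a point): Grip point on the red bar fixed upright on the centre of the disc: 70 mm long, 22 mm wide, its top 42 mm above the disc. The point is on the axis, 12 mm below the bar's top; its x axis runs along the bar and turns with the disc, and is parallel to the stand's x at turntable angle 0. Take it across its width from above.
- station (a point): Fixed point at the level of the disc's top, 100 mm from the turning axis on the stand's -y side (towards the tray): where the white plate belongs, give or take the notch's 0.3 rad. Axes as the stand's.
- tray_in (a point): Centre of the yellow catch tray's inner floor, 4 mm above the bench and 185 mm from the turning axis on the stand's -y side; axes as the stand's. The open tray is fixed to the stand, outside 300 mm along x and 150 mm along y (from 110 to 260 mm off the axis), 48 mm high, walls 4 mm; its inner 40 mm lies under the disc.
- scraper: Loose wooden scraper block with a black rubber foot, 26 mm thick (its x), 110 mm wide (its y), 90 mm tall, about 200 g, standing upright on the blue mat. Origin at the centre of its underside. Grip it across its thickness near the top.
- mat: Fixed blue mat, 120 mm along x, 180 mm along y, 3 mm thick, origin under its centre on the bench top. The scraper stands on it at the start and belongs there at the end.
- offcut0: Loose lino offcut (dark brown), 40 x 24 x 8 mm, 12 g, origin at the centre of its underside, lying on the white plate at the start.
- offcut1: Loose lino offcut (grey green), 40 x 24 x 8 mm, 12 g, origin at the centre of its underside, lying on the white plate at the start.
- offcut2: Loose lino offcut (light brown), 40 x 24 x 8 mm, 12 g, origin at the centre of its underside, lying on the white plate at the start.
- paint_blue: Bystander: blue paint bottle, 64 mm across, 170 mm tall, origin at its underside.
- paint_orange: Bystander: orange paint bottle, 64 mm across, 170 mm tall, origin at its underside.
- ink_jar: Bystander: pink ink jar with black lid, 72 mm across, 80 mm tall, origin at its underside.
- tape: Bystander: roll of paper tape lying flat, 90 mm across, 25 mm high.
- brayer: Bystander: ink roller with wooden handle lying on the bench, 170 mm long, 36 mm high, origin under its middle.
- lino_block: Bystander: brown lino block, 80 x 110 x 20 mm, lying flat.
Things that resemble listed ones, but are neither listed nor needed, are in the scene too. Leave any purple or turquoise look-alike of the scraper alone.

How it is judged:
On the way, in this order (a step that is already met when the one before it is completed fails the run):
1. the white plate is clicked home at the tray with all three offcuts still on the disc (value of joint plunger below 0.0015 m and value of joint turntable between -0.4 and 0.4 rad and height (world z) of each of offcut0, offcut1, offcut2 above 0.07 m), for 0.3 s.
2. the scraper block's foot is down on the disc (within 5 mm) near the station, the disc still clicked home (value of joint plunger below 0.0015 m and value of joint turntable between -0.4 and 0.4 rad and horizontal distance between scraper and station below 0.13 m and z of scraper in the frame of station between -0.005 and 0.005 m), for 0.1 s.
At the end, for the whole second after the job is handed in: Turntable clicked home, white plate at the tray (plunger under 1.5 mm, angle within 0.4 rad of 0); all three offcuts at rest inside the tray (below 45 mm); scraper upright (0.1 rad) at rest on the mat, centre within 55 mm (x) and 80 mm (y) of the mat's centre (value of joint plunger below 0.0015 m and value of joint turntable between -0.4 and 0.4 rad and x of offcut0 in the frame of tray_in between -0.145 and 0.145 m and y of offcut0 in the frame of tray_in between -0.075 and 0.075 m and height (world z) of each of offcut0, offcut1, offcut2 below 0.045 m and linear speed of each of offcut0, offcut1, offcut2, scraper below 0.02 m/s and x of offcut1 in the frame of tray_in between -0.145 and 0.145 m and y of offcut1 in the frame of tray_in between -0.075 and 0.075 m and x of offcut2 in the frame of tray_in between -0.145 and 0.145 m and y of offcut2 in the frame of tray_in between -0.075 and 0.075 m and x of scraper in the frame of mat between -0.055 and 0.055 m and y of scraper in the frame of mat between -0.08 and 0.08 m and height (world z) of scraper below 0.008 m and angle between scraper's own z axis and vertical below 0.1 rad); the robot touches nothing.
It fails at once if an offcut is pushed by the gripper (over 1 N) (contact force between any of the fingers, the arm and offcut0 above 1 N or contact force between any of the fingers, the arm and offcut1 above 1 N or contact force between any of the fingers, the arm and offcut2 above 1 N).
It fails at once if a bystander is moved by more than 30 mm (distance of any of paint_blue, paint_orange, ink_jar, tape, brayer, lino_block from where it was at the start of the episode above 0.03 m).
It also fails if it takes over 67 s, if anything falls off the work surface, if the arm or the gripper's body presses on something with over 40 N, if the wrist force passes 120 N, or if a joint passes its speed limit or range.

## Robot

A 7-joint arm with a two-finger parallel gripper is mounted at the origin on the work surface. World frame = base frame: x ahead of the robot, y to its left, z up, the work surface at z = 0. Lengths are in m, angles in rad, forces in N, time in s.
With the tool pointing down it reaches from about 0.4 to 0.85 m from the base axis. Payload 4.5 kg.
Tool frame: the origin (TCP) lies at the very end of the fingers, on their centre line; the grasp point (between the pads) lies 19 mm behind it; z points along the fingers, y is the line along which they close (so a half turn about z gives the same grasp; the last joint's range is limited). The gripper opens to 88 mm and grips with 3 to 60 N. Pads are 18 mm wide; open, the fingers measure 123 mm over their backs; the gripper's body (75 mm by 187 mm) begins 45 mm behind the grasp point.
Start: joints at [-1.104, 0.689, -0.195, 1.565, 0.157, 0.902, -0.215], TCP at [0.262, 0.567, 0.239] pointing down, gripper open.
Joint ranges: [-3.01, 3.01], [-0.46, 2.08], [-1.47, 1.51], [0.13, 2.56], [-1, 4.14], [0.04, 2.09], [-2.66, 2.66]. Speed limits (rad/s): [2.57, 2.57, 3.14, 3.14, 3.14, 3.14, 3.14].

## Interface

Orientations are given as a unit quaternion [x, y, z, w].
In Python, from plant import r gives the robot as it stands. The module is installed in compiled form; this text tells all that it offers.
- The arm moves only by the tool step_arm, never from a script. Its argument "increments" is a list of rows, each a list of 2 entries, a list of its own where there are three numbers: the shift along the world's x, y, z in cm, then the turn, a rotation vector about the world's x, y, z in degrees. A call has exactly 10 rows; each row shifts and turns the commanded pose from where the row before left it; what a row does not reach is not made up. A row lasts 1/10 s, in which the tool goes at most 50 mm and 8.59 degrees, less where a joint would pass 70% of its speed; a pose out of reach is approached as far as the arm can. A call is refused whole if a number of a shift passes 5 or a number of a turn 8.59, either way. A call with a gripper value outside its range is refused whole. "fingers" is the opening, from 0 (shut) to 1 (fully open), set as the call begins (left out, the last holds). The fingers move at their own pace and stop on an object; "grip_force" is the grip in N (left out, the last holds). Time passes only in rows, so rows that do not move let the fingers close, or fill a call up. It gives the time, the measured TCP pose, the force, the opening and the grip force at its end, in the units of the state.
- r.get_state(): the state, without advancing time (a new reading comes with each control period).
- r.snapshot(name): name is "scene" or "side" or "wrist"; returns (picture, depth): 480x640x3 uint8, red, green, blue; 480x640 float32, m along the optical axis (not along the pixel's ray), 0 where there is no reading.
- r.calibration(name): a dict with "fov_y" (degrees; the focal length in pixels is half the picture's height over the tangent of half this angle, whatever the lens; pixels are square), "cx", "cy" (the principal point, pixels), "R" (3x3) and "t" (3): a world point X has camera coordinates R X + t. Camera axes: x right, y down, z forward; pixel columns grow to the right and rows downward; lengths in m; the calibration is good to about 2 mm. A picture is of the moment at which its call begins: read the wrist's pose just before it. calibration takes no time and is no camera call; for the wrist camera it gives the pose at the moment of the call.
- r.finish_job(): hands the job in; it is judged then, once.
The state is a dict: "clock": time; "q": joint angles; "qd": joint speeds; "joint_torque": joint torques, N m; "tool_pos": TCP position; "eef_rot": TCP orientation; "contact_force": force on the tool from outside, world axes, zero at the start; "moment": the same for the moment, N m; "opening": opening from 0.0 (shut) to 1.0 (fully open); "finger_force": force on a finger pad.
Only numpy, scipy, OpenCV 4.12 (cv2) and the standard library are available. Lean on these libraries where they do the work, as an engineer would, in place of code of your own. Each camera call takes 0.05 s, during which the arm holds its last target. There are 200 camera calls.

## Working session

There is one attempt and no reset: what is moved stays moved. The work goes in short steps, Python scripts to look and compute and a tool call to move; the robot and the scene stay as the last step left them, time stands still between calls to the robot, and variables do not carry over. Pictures are saved under pics/ and viewed, at most 10 in all, crops included, and the job is handed in when it is done.

Besides the shell and the picture viewer there is one more tool, called after "Call:" as name([rows], argument=value, ...), one row to a line, values as JSON. step_arm: Moves the arm, as the interface text tells. Its arguments: {"type":"object","properties":{"increments":{"type":"array","items":{"type":"array"}},"fingers":{"type":"number"},"grip_force":{"type":"number"}},"required":["increments"]}

```bash
mkdir -p pics; cat > h.py <<'E'
import numpy as np, cv2
from plant import r
def snap(n,f=None):
    c=r.calibration(n); p,d=r.snapshot(n)
    if f: cv2.imwrite('pics/'+f,p[:,:,::-1])
    return p,d,c
def foc(c): return 240/np.tan(np.radians(c['fov_y'])/2)
def ray(c,u,v,z):
    R=np.array(c['R']);t=np.array(c['t']);f=foc(c)
    o=-R.T@t; d=R.T@np.array([(u-c['cx'])/f,(v-c['cy'])/f,1]); return o+d*(z-o[2])/d[2]
def cloud(d,c):
    R=np.array(c['R']);t=np.array(c['t']);f=foc(c)
    v,u=np.mgrid[:480,:640]
    P=np.stack([(u-c['cx'])/f*d,(v-c['cy'])/f*d,d],-1)
    return (P-t)@R
E
python3 - <<'E'
from h import *
for n in('scene','side'):
    p,d,c=snap(n,n+'0.png'); print(n,c['fov_y'],-np.array(c['R']).T@np.array(c['t'])); np.savez(n+'0.npz',p=p,d=d)
s=r.get_state(); print(s)
E
```

```text
scene 56.10326796242606 [1.26733206 0.01685768 1.12315719]
side 55.34851301297498 [ 0.49030637 -0.68787103  0.78053237]
{'clock': 0.1, 'q': array([-1.10422474,  0.68989055, -0.19454221,  1.56618886,  0.15732241,
        0.90254047, -0.21512082]), 'qd': array([-1.12866757e-03, -7.84333223e-04, -5.90566829e-04, -2.43098317e-03,
       -1.52658375e-06, -3.55352140e-04,  1.37823789e-03]), 'joint_torque': array([-3.23669155e-03, -5.28501248e+01, -1.27141658e+00, -1.53837901e+01,
       -5.25506528e-02,  2.03995223e-03,  4.67555833e-05]), 'tool_pos': array([0.26192086, 0.5668609 , 0.23801042]), 'eef_rot': array([ 2.14661882e-01,  9.76688082e-01, -8.08463723e-04, -1.12554511e-04]), 'contact_force': array([-0.12179879,  0.53809275,  0.06379056]), 'moment': array([ 0.05264815, -0.00474747, -0.00801557]), 'finger_force': 0.0, 'opening': 1.0015267948715936}
```

View pics/scene0.png

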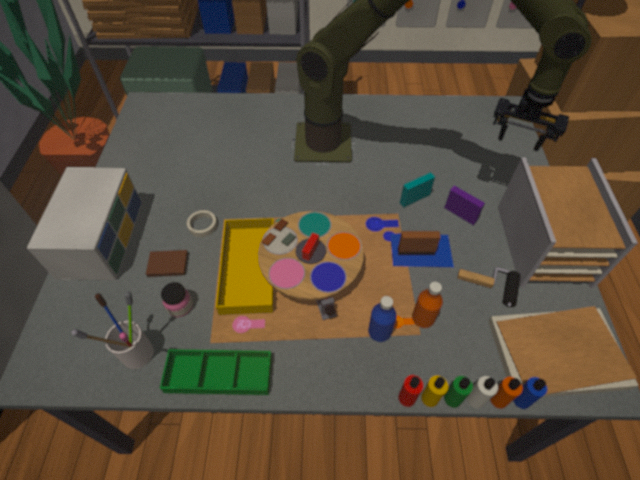

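View pics/side0.png

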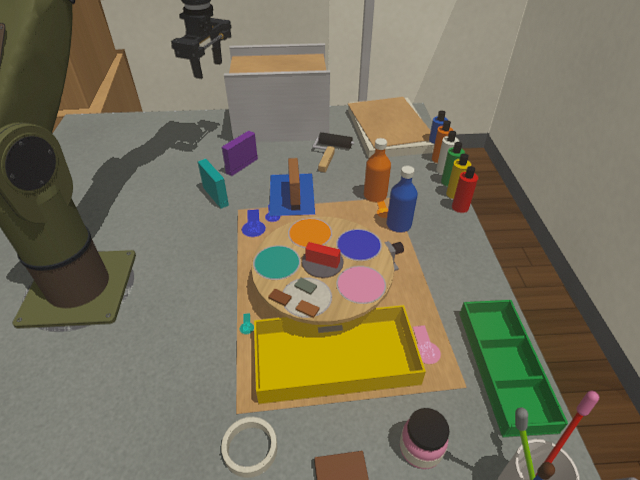

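The scene view shows the turntable at (312,253), with the red bar at (311,246) and the white plate with its offcuts at (278,238), left of the axis and towards the robot. The yellow tray is at (245,267), the plunger at (328,308) and the blue mat at (422,250).

There are three scraper candidates in the scene view: brown on the mat (418,243), turquoise (417,189) and purple (464,204). The brown block standing on the blue mat fits, because it is wooden with a black foot and the others are the excluded colours. I'll confirm it in a crop.

```bash
cat > m.py <<'E'
from h import *
def masks(p):
    h=cv2.cvtColor(p,cv2.COLOR_RGB2HSV).astype(int); return h[...,0],h[...,1],h[...,2]
def big(m):
    n,l,s,_=cv2.connectedComponentsWithStats(m.astype(np.uint8)); i=1+np.argmax(s[1:,4]); return l==i
def rect(P): 
    (c,s,a)=cv2.minAreaRect((P[:,:2]*1000).astype(np.float32)); return np.round(c,1),np.round(s,1),round(a,1)
E
python3 - <<'E'
from m import *
for n in('side','scene'):
    z=np.load(n+'0.npz');p,d=z['p'],z['d'];c=r.calibration(n);W=cloud(d,c);H,S,V=masks(p)
    x,y,Z=W[...,0],W[...,1],W[...,2]
    ok=(d>0)
    print(n)
    roi=ok&(abs(x-.55)<.35)&(abs(y)<.4)
    # yellow tray
    m=big(roi&(abs(H-24)<5)&(S>200)&(V>90)&(Z<.06)); print('tray all',rect(W[m]), 'rim',rect(W[m&(Z>.04)]))
    m=big(roi&(S>150)&((H<6)|(H>174))&(V>70)&(Z>.08)&(Z<.14)); Pm=W[m]; print('bar',rect(Pm),Pm[:,2].max(),'top',rect(Pm[Pm[:,2]>.112]))
    m=big(roi&(Z>.065)&(Z<.085)); print('disc',cv2.minEnclosingCircle((W[m][:,:2]*1000).astype(np.float32)))
    dm=m
    for nm,lo,hi in(('teal',80,95),('blue',115,125),('orange',8,14),('pink',160,173)):
        k=dm&(H>=lo)&(H<=hi)&(S>(90 if nm=='pink' else 160))
        if k.sum()>50:
            k=big(k); print(nm,k.sum(),cv2.minEnclosingCircle((W[k][:,:2]*1000).astype(np.float32)))
    k=big(roi&(Z<.012)&(H>105)&(H<120)&(S>150)&(y>.05)&(y<.4)); print('mat',rect(W[k]))
    mc=W[k].mean(0)
    k=big(roi&(Z>.087)&(Z<.1)&(np.hypot(x-mc[0],y-mc[1])<.09)); print('scraper top',rect(W[k]),np.median(W[k][:,2]))
    # bystanders heights
    k=roi&(Z>.14)&(Z<.2)
    nn,l,s,ct=cv2.connectedComponentsWithStats(k.astype(np.uint8))
    for i in range(1,nn):
        if s[i,4]>40: print('tall',W[l==i].mean(0).round(3),W[l==i].max(0).round(3))
p=np.load('side0.npz')['p'];a=cv2.resize(p[140:320,230:430],None,fx=3,fy=3,interpolation=2)
cv2.imwrite('pics/crop1.png',a[:,:,::-1])
E
```

```text
side
tray all (array([ 549. , -196.7]), array([299.9, 188.9]), 3.8) rim (array([ 550.3, -214.7]), array([299.9, 153.1]), 3.7)
bar (array([539. , -30.9]), array([25.6, 68.2]), 66.5) 0.12032415266682117 top (array([538.9, -30.3]), array([25.1, 67.9]), 65.7)
disc ((546.5557250976562, -30.28029441833496), 158.23483276367188)
teal 957 ((441.0520935058594, -20.238189697265625), 46.56166458129883)
orange 62 ((453.6993713378906, -125.06346130371094), 15.715697288513184)
pink 38 ((636.5418701171875, -92.86778259277344), 36.82761764526367)
mat (array([474.3, 292.9]), array([199.2, 124.8]), 87.9)
scraper top (array([484. , 284.4]), array([ 25.7, 113.2]), 1.4) 0.09266235898687797
tall [0.701 0.275 0.16 ] [0.717 0.294 0.173]
tall [0.743 0.154 0.161] [0.757 0.177 0.173]
scene
tray all (array([ 555., -216.]), array([305.6, 161.1]), 3.9) rim (array([ 555.3, -210.3]), array([302.1, 150.7]), 3.7)
bar (array([542.2, -30.9]), array([34.1, 72.4]), 68.4) 0.12016225482990017 top (array([543.2, -25.6]), array([22.3, 70.4]), 68.6)
disc ((542.7188110351562, -26.737722396850586), 151.18746948242188)
teal 462 ((442.87860107421875, -18.55654525756836), 43.828712463378906)
blue 623 ((624.0032348632812, 24.938343048095703), 43.244903564453125)
orange 503 ((518.8019409179688, 66.83679962158203), 47.46541976928711)
pink 759 ((613.9700927734375, -90.27741241455078), 47.23680114746094)
mat (array([478.5, 296.4]), array([196.2, 122.9]), 87.6)
scraper top (array([489.3, 288.5]), array([ 30. , 110.4]), 1.0) 0.09092255252750835
tall [0.711 0.284 0.164] [0.723 0.299 0.173]
tall [0.753 0.163 0.164] [0.765 0.177 0.173]
```

View pics/crop1.png

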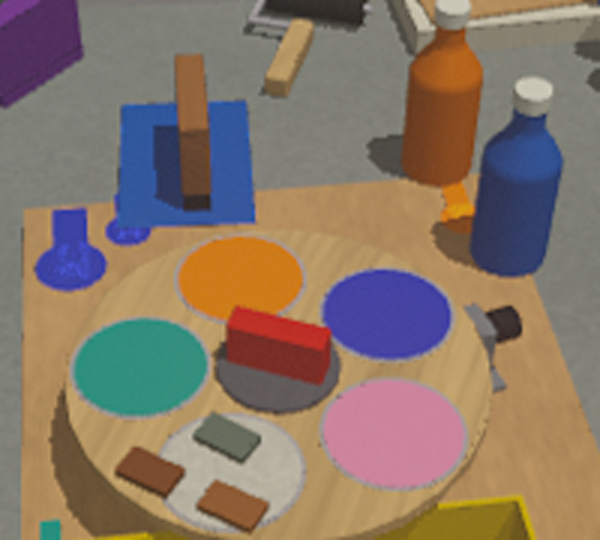

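The crop confirms it: the brown block with the black foot stands on the blue mat at crop (193,130). The axis is near (0.541,-0.028), the stand's yaw is about 3.75° and the disc angle is about -0.46 rad. Next I move above the bar.

Call:
step_arm([
  [[1.6, -3.5, 0], [0, 0, 2.3]],
  [[1.6, -3.5, 0], [0, 0, 0]],
  [[1.6, -3.5, 0], [0, 0, 0]],
  [[1.6, -3.5, 0], [0, 0, 0]],
  [[1.6, -3.5, 0], [0, 0, 0]],
  [[1.6, -3.5, 0], [0, 0, 0]],
  [[1.6, -3.5, 0], [0, 0, 0]],
  [[1.6, -3.5, 0], [0, 0, 0]],
  [[1.6, -3.5, 0], [0, 0, 0]],
  [[1.6, -3.5, 0], [0, 0, 0]],
], fingers=0.5, grip_force=15)

```text
clock: 1.1
tool_pos: [0.4224, 0.2158, 0.2386]
eef_rot: [0.195, 0.981, -0.0, -0.0]
contact_force: [0.8, -0.4, -0.7]
opening: 0.5
finger_force: 0.0
```

Call:
step_arm([
  [[1.6, -3.5, 0], [0, 0, 0]],
  [[1.6, -3.5, 0], [0, 0, 0]],
  [[1.6, -3.5, 0], [0, 0, 0]],
  [[1.6, -3.5, 0], [0, 0, 0]],
  [[1.6, -3.5, 0], [0, 0, 0]],
  [[1.6, -3.5, -1], [0, 0, 0]],
  [[1.6, -3.5, -1], [0, 0, 0]],
  [[0.7, 0, -2], [0, 0, 0]],
  [[0, 0, -1.5], [0, 0, 0]],
  [[0, 0, 0], [0, 0, 0]],
])

```text
clock: 2.1
tool_pos: [0.5396, -0.028, 0.1817]
eef_rot: [0.195, 0.981, -0.0, -0.002]
contact_force: [-1.0, -0.1, 0.4]
opening: 0.497
finger_force: 0.0
```

```bash
cat > w.py <<'E'
from m import *
import sys
s=r.get_state();c=r.calibration('wrist');p,d,_=snap('wrist',sys.argv[1]);W=cloud(d,c);H,S,V=masks(p)
print(s['clock'],s['tool_pos'],s['eef_rot'].round(3),s['contact_force'].round(1))
k=big((d>0)&(S>150)&((H<6)|(H>174))&(V>60)&(W[...,2]>.112)&(W[...,2]<.125)); print('bar',rect(W[k]),k.sum(),np.median(W[k][:,2]))
E
python3 w.py w1.png
```

```text
2.1 [ 0.53959332 -0.02801815  0.18170087] [ 0.195  0.981 -0.    -0.002] [-1.  -0.1  0.4]
bar (array([538. , -24.9]), array([21.5, 69. ]), 66.8) 3319 0.11726075411811114
```

View pics/w1.png

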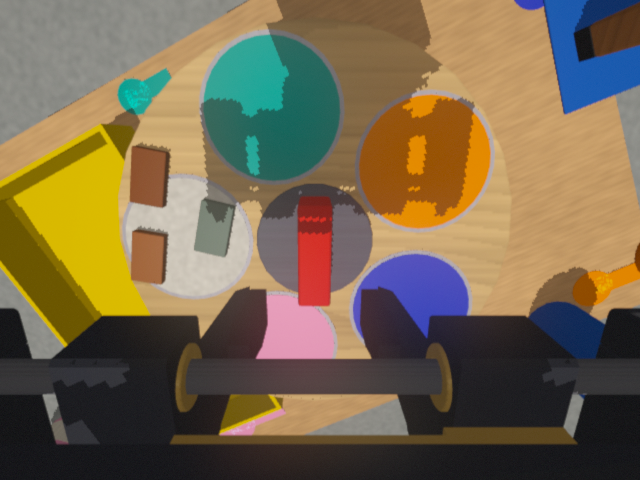

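The wrist view shows the bar at (314,250), aligned with the fingers. The offcuts are at (150,177), (149,256) and (214,227), clear of the fingers. I'll descend and grip.

Call:
step_arm([
  [[0, 0.1, -2], [0, 0, 0]],
  [[0, 0, -2], [0, 0, 0]],
  [[0, 0, -2], [0, 0, 0]],
  [[0, 0, -1.5], [0, 0, 0]],
  [[0, 0, -1], [0, 0, 0]],
  [[0, 0, -0.6], [0, 0, 0]],
  [[0, 0, 0], [0, 0, 0]],
  [[0, 0, 0], [0, 0, 0]],
  [[0, 0, 0], [0, 0, 0]],
  [[0, 0, 0], [0, 0, 0]],
])

```text
clock: 3.15
tool_pos: [0.5415, -0.0266, 0.0933]
eef_rot: [0.195, 0.981, 0.0, 0.001]
contact_force: [0.6, -0.4, 0.8]
opening: 0.5
finger_force: 0.0
```

Call:
step_arm([
  [[0, 0, 0], [0, 0, 0]],
  [[0, 0, 0], [0, 0, 0]],
  [[0, 0, 0], [0, 0, 0]],
  [[0, 0, 0], [0, 0, 0]],
  [[0, 0, 0], [0, 0, 0]],
  [[0, 0, 0], [0, 0, 0]],
  [[0, 0, 0], [0, 0, 0]],
  [[0, 0, 0], [0, 0, 0]],
  [[0, 0, 0], [0, 0, 0]],
  [[0, 0, 0], [0, 0, 0]],
], fingers=0, grip_force=15)

```text
clock: 4.15
tool_pos: [0.5406, -0.028, 0.0928]
eef_rot: [0.196, 0.981, -0.001, -0.0]
contact_force: [-1.3, -4.9, 3.8]
opening: 0.249
finger_force: 15.0
```

```bash
python3 -c "
from plant import r
print({k:v for k,v in r.get_state().items()})"
```

```text
{'clock': 4.15, 'q': array([ 0.07522728,  0.80823355, -0.1836727 ,  1.93328247,  0.32645791,
        0.42988948,  0.82585925]), 'qd': array([-5.85056480e-04, -2.21064345e-04, -5.35512465e-04, -2.31974888e-04,
        5.62623266e-06, -4.72777382e-04,  4.03300724e-04]), 'joint_torque': array([ -2.87851945, -48.49976063,  -3.89684871,  -8.43547493,
        -0.52793635,  -1.03834089,   0.05252321]), 'tool_pos': array([ 0.54059766, -0.02795871,  0.09282349]), 'eef_rot': array([ 1.95640064e-01,  9.80675277e-01, -9.18208537e-04, -3.51836882e-04]), 'contact_force': array([-1.33354868, -4.92024751,  3.77675256]), 'moment': array([-1.13913909,  0.3957805 , -0.07104854]), 'finger_force': 14.985822566086426, 'opening': 0.24897270962536186}
```

Call:
step_arm([
  [[0, -0.1, 0], [0, 0, 0.3]],
  [[0, 0, 0], [0, 0, 0.6]],
  [[0, 0, 0], [0, 0, 0.9]],
  [[0, 0, 0], [0, 0, 1]],
  [[0, 0, 0], [0, 0, 1]],
  [[0, 0, 0], [0, 0, 1]],
  [[0, 0, 0], [0, 0, 1]],
  [[0, 0, 0], [0, 0, 0.8]],
  [[0, 0, 0], [0, 0, 0.6]],
  [[0, 0, 0], [0, 0, 0.3]],
])

```text
clock: 5.15
tool_pos: [0.5406, -0.0278, 0.0928]
eef_rot: [0.131, 0.991, -0.0, -0.001]
contact_force: [-3.9, -3.4, 5.3]
opening: 0.256
finger_force: 15.1
```

```bash
cat > f.py <<'E'
from h import *
import sys
s=r.get_state();a=s['eef_rot'];print(s['clock'],'yawdeg',np.degrees(2*np.arctan2(a[1],a[0])).round(2),'F',s['contact_force'].round(2),'M',s['moment'].round(3),'op',s['opening'])
if len(sys.argv)>1:
    p,d,c=snap('side');cv2.imwrite('pics/'+sys.argv[1],cv2.resize(p[210:290,350:430],None,fx=6,fy=6,interpolation=2)[:,:,::-1])
E
python3 f.py pl1.png
```

```text
5.15 yawdeg 165.0 F [-3.86 -3.44  5.27] M [-0.734  0.605 -0.354] op 0.25596782382768946
```

View pics/pl1.png

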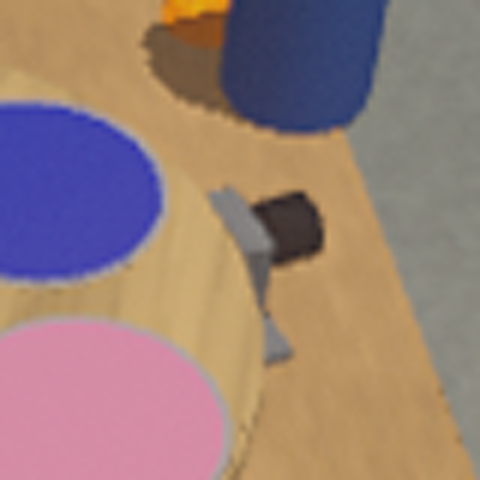

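```bash
cat > k.py <<'E'
from m import *
import sys
def knob(p):
    g=p.max(2).astype(int); o=np.zeros(g.shape,bool); o[225:275,380:415]=g[225:275,380:415]<75
    o=big(o); v,u=np.nonzero(o); return round(u.mean(),2),round(v.mean(),2),o.sum()
def red(p,b):
    q=p[b[0]:b[1],b[2]:b[3]].astype(int); return ((q[...,0]>q[...,1]+50)&(q[...,0]>q[...,2]+50)&(abs(q[...,1]-q[...,2])<25)).sum()
def bar(p,d,c):
    W=cloud(d,c);H,S,V=masks(p);k=big((d>0)&(S>150)&((H<6)|(H>174))&(V>60)&(W[...,2]>.08)&(W[...,2]<.125)&(abs(W[...,0]-.54)<.1)&(abs(W[...,1]+.03)<.1));return rect(W[k])
z=np.load('side0.npz');print('start',knob(z['p']),red(z['p'],(230,270,385,405)))
p,d,c=snap('side');print('now',knob(p),red(p,(230,270,385,405)))
W=cloud(d,c);H,S,V=masks(p)
k=(d>0)&(abs(W[...,2]-.075)<.008)&(H>155)&(H<175)&(S>60);k=big(k);print('pink',cv2.minEnclosingCircle((W[k][:,:2]*1000).astype(np.float32)),k.sum())
E
python3 k.py; python3 f.py
```

```text
start (np.float64(398.0), np.float64(247.3), np.int64(91)) 0
now (np.float64(398.17), np.float64(247.2), np.int64(82)) 0
pink ((617.72705078125, -83.2157211303711), 48.470436096191406) 1252
5.25 yawdeg 165.01 F [-2.47 -3.36  4.83] M [-0.792  0.624 -0.258] op 0.24802178250029866
```

Call:
step_arm([
  [[0, 0, 0], [0, 0, 0.3]],
  [[0, 0, 0], [0, 0, 0.5]],
  [[0, 0, 0], [0, 0, 0.5]],
  [[0, 0, 0], [0, 0, 0.5]],
  [[0, 0, 0], [0, 0, 0.5]],
  [[0, 0, 0], [0, 0, 0.5]],
  [[0, 0, 0], [0, 0, 0.5]],
  [[0, 0, 0], [0, 0, 0.4]],
  [[0, 0, 0], [0, 0, 0.3]],
  [[0, 0, 0], [0, 0, 0]],
])

```text
clock: 6.25
tool_pos: [0.5407, -0.0276, 0.0928]
eef_rot: [0.096, 0.995, -0.0, -0.0]
contact_force: [-2.9, -3.4, 5.5]
opening: 0.247
finger_force: 15.1
```

```bash
python3 f.py; python3 k.py
```

```text
6.25 yawdeg 169.03 F [-2.92 -3.35  5.54] M [-0.729  0.625 -0.226] op 0.24681584223348724
start (np.float64(398.0), np.float64(247.3), np.int64(91)) 0
now (np.float64(398.19), np.float64(247.14), np.int64(85)) 0
pink ((623.1160888671875, -76.93534851074219), 47.82563781738281) 1237
```

Call:
step_arm([
  [[0, 0, 0], [0, 0, 0.3]],
  [[0, 0, 0], [0, 0, 0.5]],
  [[0, 0, 0], [0, 0, 0.5]],
  [[0, 0, 0], [0, 0, 0.5]],
  [[0, 0, 0], [0, 0, 0.5]],
  [[0, 0, 0], [0, 0, 0.5]],
  [[0, 0, 0], [0, 0, 0.5]],
  [[0, 0, 0], [0, 0, 0.4]],
  [[0, 0, 0], [0, 0, 0.3]],
  [[0, 0, 0], [0, 0, 0]],
])

```text
clock: 7.3
tool_pos: [0.5407, -0.0275, 0.0928]
eef_rot: [0.061, 0.998, 0.0, -0.0]
contact_force: [-2.4, -3.3, 3.9]
opening: 0.249
finger_force: 15.0
```

```bash
python3 f.py; python3 k.py
```

```text
7.3 yawdeg 173.04 F [-2.35 -3.34  3.93] M [-0.658  0.623 -0.282] op 0.24851275363242556
start (np.float64(398.0), np.float64(247.3), np.int64(91)) 0
now (np.float64(398.05), np.float64(247.17), np.int64(82)) 0
pink ((626.072265625, -71.20125579833984), 47.80272674560547) 1220
```

Call:
step_arm([
  [[0, 0, 0], [0, 0, 0.3]],
  [[0, 0, 0], [0, 0, 0.4]],
  [[0, 0, 0], [0, 0, 0.4]],
  [[0, 0, 0], [0, 0, 0.4]],
  [[0, 0, 0], [0, 0, 0.4]],
  [[0, 0, 0], [0, 0, 0.4]],
  [[0, 0, 0], [0, 0, 0.4]],
  [[0, 0, 0], [0, 0, 0.3]],
  [[0, 0, 0], [0, 0, 0]],
  [[0, 0, 0], [0, 0, 0]],
])

```text
clock: 8.35
tool_pos: [0.5407, -0.0274, 0.0928]
eef_rot: [0.035, 0.999, 0.0, -0.0]
contact_force: [-3.0, -1.8, 5.0]
opening: 0.25
finger_force: 15.3
```

```bash
python3 f.py; python3 k.py
```

```text
8.35 yawdeg 176.01 F [-3.02 -1.82  5.04] M [-0.542  0.599 -0.411] op 0.24990719524099614
start (np.float64(398.0), np.float64(247.3), np.int64(91)) 0
now (np.float64(398.19), np.float64(247.14), np.int64(85)) 0
pink ((627.6243896484375, -68.42277526855469), 48.403873443603516) 1213
```

Call:
step_arm([
  [[0, 0, 0], [0, 0, 0.3]],
  [[0, 0, 0], [0, 0, 0.4]],
  [[0, 0, 0], [0, 0, 0.4]],
  [[0, 0, 0], [0, 0, 0.4]],
  [[0, 0, 0], [0, 0, 0.4]],
  [[0, 0, 0], [0, 0, 0.4]],
  [[0, 0, 0], [0, 0, 0.4]],
  [[0, 0, 0], [0, 0, 0.3]],
  [[0, 0, 0], [0, 0, 0]],
  [[0, 0, 0], [0, 0, 0]],
])

```text
clock: 9.4
tool_pos: [0.5408, -0.0273, 0.0927]
eef_rot: [0.008, 1.0, 0.0, -0.0]
contact_force: [-2.7, -1.7, 4.8]
opening: 0.251
finger_force: 15.0
```

```bash
python3 f.py; python3 k.py
```

```text
9.4 yawdeg 179.07 F [-2.65 -1.71  4.82] M [-0.492  0.627 -0.229] op 0.250812147581938
start (np.float64(398.0), np.float64(247.3), np.int64(91)) 0
now (np.float64(398.17), np.float64(247.2), np.int64(82)) 0
pink ((628.9212036132812, -61.51506042480469), 48.037017822265625) 1209
```

Call:
step_arm([
  [[0, 0, 0], [0, 0, 0.3]],
  [[0, 0, 0], [0, 0, 0.4]],
  [[0, 0, 0], [0, 0, 0.4]],
  [[0, 0, 0], [0, 0, 0.4]],
  [[0, 0, 0], [0, 0, 0.4]],
  [[0, 0, 0], [0, 0, 0.4]],
  [[0, 0, 0], [0, 0, 0.4]],
  [[0, 0, 0], [0, 0, 0.3]],
  [[0, 0, 0], [0, 0, 0]],
  [[0, 0, 0], [0, 0, 0]],
])

```text
clock: 10.45
tool_pos: [0.5408, -0.0272, 0.0928]
eef_rot: [-0.018, 1.0, 0.0, -0.0]
contact_force: [-4.2, -2.1, 5.9]
opening: 0.25
finger_force: 15.1
```

```bash
python3 f.py; python3 k.py
```

```text
10.45 yawdeg 182.06 F [-4.19 -2.11  5.85] M [-0.477  0.626 -0.249] op 0.25009391675953424
start (np.float64(398.0), np.float64(247.3), np.int64(91)) 0
now (np.float64(398.17), np.float64(247.2), np.int64(82)) 0
pink ((630.0887451171875, -56.68303680419922), 48.35673141479492) 1189
```

Call:
step_arm([
  [[0, 0, 0], [0, 0, 0.3]],
  [[0, 0, 0], [0, 0, 0.5]],
  [[0, 0, 0], [0, 0, 0.5]],
  [[0, 0, 0], [0, 0, 0.5]],
  [[0, 0, 0], [0, 0, 0.5]],
  [[0, 0, 0], [0, 0, 0.5]],
  [[0, 0, 0], [0, 0, 0.5]],
  [[0, 0, 0], [0, 0, 0.4]],
  [[0, 0, 0], [0, 0, 0.3]],
  [[0, 0, 0], [0, 0, 0]],
])

```text
clock: 11.5
tool_pos: [0.5408, -0.027, 0.0928]
eef_rot: [-0.053, 0.999, 0.0, -0.0]
contact_force: [-4.5, -1.8, 5.7]
opening: 0.248
finger_force: 14.9
```

```bash
python3 f.py; python3 k.py
```

```text
11.5 yawdeg 186.13 F [-4.55 -1.82  5.68] M [-0.486  0.661  0.032] op 0.24818468799935992
start (np.float64(398.0), np.float64(247.3), np.int64(91)) 0
now (np.float64(398.2), np.float64(247.17), np.int64(83)) 0
pink ((633.6024780273438, -49.65616226196289), 47.54865646362305) 1159
```

Call:
step_arm([
  [[0, 0, 0], [0, 0, 0.3]],
  [[0, 0, 0], [0, 0, 0.4]],
  [[0, 0, 0], [0, 0, 0.4]],
  [[0, 0, 0], [0, 0, 0.4]],
  [[0, 0, 0], [0, 0, 0.4]],
  [[0, 0, 0], [0, 0, 0.4]],
  [[0, 0, 0], [0, 0, 0.4]],
  [[0, 0, 0], [0, 0, 0.3]],
  [[0, 0, 0], [0, 0, 0]],
  [[0, 0, 0], [0, 0, 0]],
])

```text
clock: 12.55
tool_pos: [0.5408, -0.0269, 0.0928]
eef_rot: [-0.079, 0.997, 0.0, -0.0]
contact_force: [-3.2, -1.6, 5.8]
opening: 0.249
finger_force: 15.1
```

```bash
python3 f.py; python3 k.py
```

```text
12.55 yawdeg 189.07 F [-3.22 -1.62  5.78] M [-0.408  0.704 -0.294] op 0.24886823186778262
start (np.float64(398.0), np.float64(247.3), np.int64(91)) 0
now (np.float64(398.17), np.float64(247.2), np.int64(82)) 0
pink ((632.6453247070312, -46.29579544067383), 48.63107681274414) 1134
```

Call:
step_arm([
  [[0, 0, 0], [0, 0, 0.3]],
  [[0, 0, 0], [0, 0, 0.4]],
  [[0, 0, 0], [0, 0, 0.4]],
  [[0, 0, 0], [0, 0, 0.4]],
  [[0, 0, 0], [0, 0, 0.4]],
  [[0, 0, 0], [0, 0, 0.4]],
  [[0, 0, 0], [0, 0, 0.4]],
  [[0, 0, 0], [0, 0, 0.3]],
  [[0, 0, 0], [0, 0, 0]],
  [[0, 0, 0], [0, 0, 0]],
])

```text
clock: 13.6
tool_pos: [0.5408, -0.0268, 0.0928]
eef_rot: [-0.105, 0.994, 0.0, -0.0]
contact_force: [-3.7, -1.2, 4.6]
opening: 0.25
finger_force: 15.0
```

```bash
python3 f.py; python3 k.py
```

```text
13.6 yawdeg 192.08 F [-3.72 -1.21  4.61] M [-0.326  0.715 -0.241] op 0.2499059121018211
start (np.float64(398.0), np.float64(247.3), np.int64(91)) 0
now (np.float64(398.17), np.float64(247.2), np.int64(82)) 0
pink ((633.0270385742188, -41.274749755859375), 48.53982925415039) 1091
```

Call:
step_arm([
  [[0, 0, 0], [0, 0, 0.3]],
  [[0, 0, 0], [0, 0, 0.4]],
  [[0, 0, 0], [0, 0, 0.4]],
  [[0, 0, 0], [0, 0, 0.4]],
  [[0, 0, 0], [0, 0, 0.4]],
  [[0, 0, 0], [0, 0, 0.4]],
  [[0, 0, 0], [0, 0, 0.4]],
  [[0, 0, 0], [0, 0, 0.3]],
  [[0, 0, 0], [0, 0, 0]],
  [[0, 0, 0], [0, 0, 0]],
])

```text
clock: 14.65
tool_pos: [0.541, -0.0266, 0.0927]
eef_rot: [-0.132, 0.991, 0.001, 0.0]
contact_force: [-3.9, -0.3, 5.5]
opening: 0.25
finger_force: 14.9
```

```bash
python3 f.py; python3 k.py
```

```text
14.65 yawdeg 195.14 F [-3.9  -0.32  5.51] M [0.135 0.806 0.063] op 0.2498271089611813
start (np.float64(398.0), np.float64(247.3), np.int64(91)) 0
now (np.float64(397.9), np.float64(247.22), np.int64(79)) 0
pink ((635.1708984375, -34.646888732910156), 47.67675018310547) 1038
```

The feel changes here and the knob is starting to drop. I'll ease on a little.

Call:
step_arm([
  [[0, 0, 0], [0, 0, 0.3]],
  [[0, 0, 0], [0, 0, 0.3]],
  [[0, 0, 0], [0, 0, 0.3]],
  [[0, 0, 0], [0, 0, 0.3]],
  [[0, 0, 0], [0, 0, 0.3]],
  [[0, 0, 0], [0, 0, 0.3]],
  [[0, 0, 0], [0, 0, 0.2]],
  [[0, 0, 0], [0, 0, 0]],
  [[0, 0, 0], [0, 0, 0]],
  [[0, 0, 0], [0, 0, 0]],
])

```text
clock: 15.7
tool_pos: [0.541, -0.0265, 0.0927]
eef_rot: [-0.149, 0.989, 0.001, 0.0]
contact_force: [-3.6, 3.1, 4.9]
opening: 0.251
finger_force: 14.9
```

```bash
python3 f.py; python3 k.py
```

```text
15.7 yawdeg 197.1 F [-3.64  3.09  4.89] M [0.637 0.908 0.065] op 0.2505858234933884
start (np.float64(398.0), np.float64(247.3), np.int64(91)) 0
now (np.float64(397.75), np.float64(247.34), np.int64(73)) 0
pink ((635.19677734375, -30.683063507080078), 47.8225212097168) 1006
```

Call:
step_arm([
  [[0, 0, 0], [0, 0, 0.3]],
  [[0, 0, 0], [0, 0, 0.3]],
  [[0, 0, 0], [0, 0, 0.3]],
  [[0, 0, 0], [0, 0, 0.3]],
  [[0, 0, 0], [0, 0, 0.3]],
  [[0, 0, 0], [0, 0, 0]],
  [[0, 0, 0], [0, 0, 0]],
  [[0, 0, 0], [0, 0, 0]],
  [[0, 0, 0], [0, 0, 0]],
  [[0, 0, 0], [0, 0, 0]],
])

```text
clock: 16.75
tool_pos: [0.541, -0.0265, 0.0927]
eef_rot: [-0.162, 0.987, 0.001, 0.0]
contact_force: [-5.1, 2.5, 4.6]
opening: 0.248
finger_force: 14.9
```

```bash
python3 f.py; python3 k.py
```

```text
16.75 yawdeg 198.59 F [-5.11  2.52  4.55] M [0.604 0.901 0.056] op 0.24838067583372186
start (np.float64(398.0), np.float64(247.3), np.int64(91)) 0
now (np.float64(397.45), np.float64(247.45), np.int64(65)) 0
pink ((634.6500244140625, -28.788930892944336), 47.85881805419922) 974
```

Call:
step_arm([
  [[0, 0, 0], [0, 0, 0.2]],
  [[0, 0, 0], [0, 0, 0.2]],
  [[0, 0, 0], [0, 0, 0.2]],
  [[0, 0, 0], [0, 0, 0.2]],
  [[0, 0, 0], [0, 0, 0.2]],
  [[0, 0, 0], [0, 0, 0]],
  [[0, 0, 0], [0, 0, 0]],
  [[0, 0, 0], [0, 0, 0]],
  [[0, 0, 0], [0, 0, 0]],
  [[0, 0, 0], [0, 0, 0]],
])

```text
clock: 17.8
tool_pos: [0.541, -0.0265, 0.0927]
eef_rot: [-0.169, 0.986, 0.001, 0.0]
contact_force: [-3.7, 2.6, 4.8]
opening: 0.251
finger_force: 15.1
```

```bash
python3 f.py; python3 k.py
```

```text
17.8 yawdeg 199.51 F [-3.71  2.61  4.76] M [ 0.666  0.882 -0.343] op 0.25082766832041486
start (np.float64(398.0), np.float64(247.3), np.int64(91)) 0
now (np.float64(397.45), np.float64(247.45), np.int64(65)) 0
pink ((635.8716430664062, -28.688289642333984), 48.079345703125) 964
```

Call:
step_arm([
  [[0, 0, 0], [0, 0, 0]],
  [[0, 0, 0], [0, 0, 0]],
  [[0, 0, 0], [0, 0, 0]],
  [[0, 0, 1], [0, 0, 0]],
  [[0, 0, 2], [0, 0, 0]],
  [[0, 0, 3], [0, 0, 0]],
  [[0, 0, 3], [0, 0, 0]],
  [[0, 0, 3], [0, 0, 0]],
  [[0, 0, 2], [0, 0, 0]],
  [[0, 0, 0], [0, 0, 0]],
], fingers=0.5)

```text
clock: 18.85
tool_pos: [0.5431, -0.0274, 0.2361]
eef_rot: [-0.169, 0.986, -0.0, 0.003]
contact_force: [-0.2, 0.8, -0.6]
opening: 0.501
finger_force: 0.0
```

```bash
python3 f.py; python3 k.py; python3 w.py w2.png
```

```text
18.85 yawdeg 199.48 F [-0.16  0.76 -0.59] M [ 0.07  -0.034  0.027] op 0.500664492224087
start (np.float64(398.0), np.float64(247.3), np.int64(91)) 0
now (np.float64(397.45), np.float64(247.45), np.int64(65)) 0
pink ((635.4951171875, -28.486804962158203), 47.910865783691406) 1112
18.9 [ 0.54206386 -0.02771768  0.23432362] [-0.169  0.986 -0.     0.002] [-0.8  0.5 -0.4]
bar (array([537.9, -25.3]), array([68.8, 21.7]), 17.9) 2252 0.11733942834918784
```

View pics/w2.png

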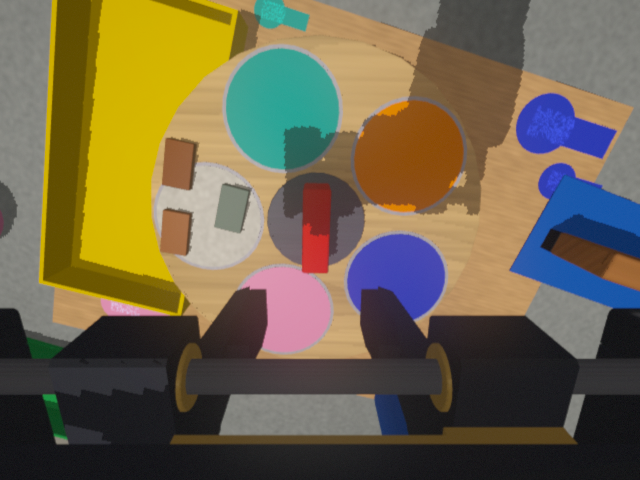

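The wrist view shows all three offcuts still on the plate at (180,163), (176,232) and (233,208), and the bar at about 18°, which puts the disc near +0.25 rad. Next I locate the offcuts, scraper and knob.

```bash
cat > o.py <<'E'
from m import *
import sys
c=r.calibration('wrist');p,d,_=snap('wrist');W=cloud(d,c);H,S,V=masks(p)
A=np.array([.541,-.0275]);u=np.radians(-72);e=np.array([np.cos(u),np.sin(u)]);l=np.array([-e[1],e[0]])
R=W[...,:2]-A;rr=R@e;ll=R@l
k=(d>0)&(W[...,2]>.0795)&(W[...,2]<.09)&(np.hypot(R[...,0],R[...,1])<.19)&(rr>.035)
n,L,s,_=cv2.connectedComponentsWithStats(k.astype(np.uint8))
for i in range(1,n):
    if s[i,4]>100:
        m=L==i;print(rect(W[m]),'radial',rr[m].min().round(3),rr[m].max().round(3),'lat',ll[m].min().round(3),ll[m].max().round(3),p[m].mean(0).round(),s[i,:2])
E
python3 - <<'E'
exec(open('o.py').read())
a=np.load('side0.npz')['p'];b,_,_=snap('side')
for r0 in(244,248,252): print(a[r0,385:408].mean(1).astype(int),'\n',b[r0,385:408].mean(1).astype(int))
p,d,c=snap('scene');W=cloud(d,c)
k=big((d>0)&(W[...,2]>.087)&(W[...,2]<.1)&(np.hypot(W[...,0]-.487,W[...,1]-.287)<.09)); print('scr',rect(W[k]))
for n in('side',):
    p,d,c=snap(n);W=cloud(d,c)
    k=big((d>0)&(W[...,2]>.087)&(W[...,2]<.1)&(np.hypot(W[...,0]-.487,W[...,1]-.287)<.09)); print('scr',rect(W[k]))
print(r.get_state()['q'].round(2))
E
```

```text
(array([ 530. , -152.1]), array([40.1, 24.6]), 7.3) radial 0.1 0.13 lat -0.07 -0.028 [143.  95.  61.] [161 140]
(array([551.8, -99.1]), array([40.1, 24.3]), 4.7) radial 0.055 0.087 lat -0.034 0.01 [127. 133. 119.] [214 186]
(array([550.3, -64. ]), array([39.1,  4.7]), 17.3) radial 0.035 0.04 lat -0.022 0.017 [117. 107. 107.] [267 200]
(array([ 590. , -141.4]), array([40.3, 24.9]), 7.9) radial 0.108 0.137 lat -0.01 0.033 [160. 108.  71.] [160 211]
[136 122 119 120 121 123 105  54  38  48  52  50  53  52  53  52  50  75
 133 142 141 140 139] 
 [148 131 126 126 127 129 114  65  45  52  54  56  57  54  53  78 139 144
 144 146 148 148 145]
[152 152 156 128 119 121 122 122 125  80  47  51  53  51  52  52  52  46
  56 138 141 139 138] 
 [147 153 143 125 125 127 129 129 134  89  57  56  57  59  57  55  50 107
 144 148 147 146 144]
[154 153 152 153 132 104  95  87  82  87  64  48  46  44  41  59  59  90
 122 141 142 140 138] 
 [171 168 160 153 157 120 101  91  87  92  70  54  48  49  47  62  84 143
 149 149 148 147 144]
scr (array([489.9, 288. ]), array([ 30.5, 108.5]), 1.2)
scr (array([484. , 282.1]), array([ 25.5, 111.3]), 1.6)
[ 0.29  0.63 -0.53  1.82  0.42  0.82  1.46]
```

The knob has moved in about 1.7 px (roughly 3.5 mm), so the disc is clicked home. Now I go to the scraper.

Call:
step_arm([
  [[-0.5, 3.1, 0], [0, 0, 7.2]],
  [[-0.5, 3.1, 0], [0, 0, 7.2]],
  [[-0.5, 3.1, 0], [0, 0, 7.2]],
  [[-0.5, 3.1, 0], [0, 0, 7.2]],
  [[-0.5, 3.1, 0], [0, 0, 7.2]],
  [[-0.6, 3.1, 0], [0, 0, 7.2]],
  [[-0.6, 3.1, 0], [0, 0, 7.2]],
  [[-0.6, 3.1, -2], [0, 0, 7.2]],
  [[-0.6, 3.2, -2], [0, 0, 7.2]],
  [[-0.6, 3.2, -2], [0, 0, 7]],
], fingers=1)

```text
clock: 20.15
tool_pos: [0.4856, 0.2853, 0.1712]
eef_rot: [0.717, -0.697, -0.0, 0.001]
contact_force: [1.3, -0.0, -0.3]
opening: 0.999
finger_force: 0.0
```

Call:
step_arm([
  [[0, 0, 0], [0, 0, 0]],
  [[0, 0, 0], [0, 0, 0]],
  [[0, 0, 0], [0, 0, 0]],
  [[0, 0, 0], [0, 0, 0]],
  [[0, 0, 0], [0, 0, 0]],
  [[0, 0, 0], [0, 0, 0]],
  [[0, 0, 0], [0, 0, 0]],
  [[0, 0, 0], [0, 0, 0]],
  [[0, 0, 0], [0, 0, 0]],
  [[0, 0, 0], [0, 0, 0]],
])

```text
clock: 21.15
tool_pos: [0.4861, 0.2844, 0.1727]
eef_rot: [0.715, -0.699, -0.0, 0.0]
contact_force: [-0.5, -0.5, 0.6]
opening: 1.001
finger_force: 0.0
```

```bash
python3 - <<'E'
from m import *
s=r.get_state();print(s['clock'],s['tool_pos'],np.degrees(2*np.arctan2(s['eef_rot'][1],s['eef_rot'][0]))-90,s['q'].round(2))
c=r.calibration('wrist');p,d,_=snap('wrist','w3.png');W=cloud(d,c);H,S,V=masks(p)
k=(d>0)&(W[...,2]>.086)&(W[...,2]<.1)&(np.hypot(W[...,0]-.487,W[...,1]-.287)<.09);k=big(k);print('scr',rect(W[k]),np.median(W[k][:,2]))
k=big((d>0)&(W[...,2]<.02)&(H>105)&(H<120)&(S>150));print('mat',rect(W[k]))
E
```

```text
21.15 [0.4860867  0.28444459 0.17274934] -178.69219329356758 [-0.17  0.8  -0.78  1.8   0.73  0.85  1.86]
scr (array([484.7, 289.6]), array([ 26.1, 109.7]), 1.2) 0.09336092835962764
mat (array([472.4, 299.5]), array([193.5, 126.5]), 88.9)
```

View pics/w3.png

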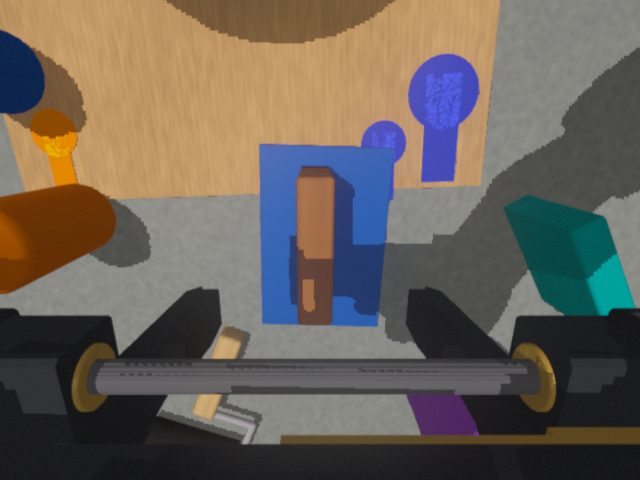

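The scraper is at (315,245) in the wrist view, between the fingers and aligned. I'll descend and grip.

Call:
step_arm([
  [[0, 0.3, -2], [0, 0, 0]],
  [[0, 0, -2], [0, 0, 0]],
  [[0, 0, -2], [0, 0, 0]],
  [[0, 0, -2], [0, 0, 0]],
  [[0, 0, -1.5], [0, 0, 0]],
  [[0, 0, -1.2], [0, 0, 0]],
  [[0, 0, -0.7], [0, 0, 0]],
  [[0, 0, 0], [0, 0, 0]],
  [[0, 0, 0], [0, 0, 0]],
  [[0, 0, 0], [0, 0, 0]],
])

```text
clock: 22.2
tool_pos: [0.4865, 0.2878, 0.0595]
eef_rot: [0.715, -0.699, 0.0, -0.001]
contact_force: [-0.2, -0.8, -0.5]
opening: 1.003
finger_force: 0.0
```

Call:
step_arm([
  [[0, 0, 0], [0, 0, 0]],
  [[0, 0, 0], [0, 0, 0]],
  [[0, 0, 0], [0, 0, 0]],
  [[0, 0, 0], [0, 0, 0]],
  [[0, 0, 0], [0, 0, 0]],
  [[0, 0, 0], [0, 0, 0]],
  [[0, 0, 0], [0, 0, 0]],
  [[0, 0, 0], [0, 0, 0]],
  [[0, 0, 0], [0, 0, 0]],
  [[0, 0, 0], [0, 0, 0]],
], fingers=0, grip_force=35)

```text
clock: 23.2
tool_pos: [0.486, 0.2874, 0.0587]
eef_rot: [0.715, -0.699, -0.0, 0.0]
contact_force: [-0.5, 0.2, 0.4]
opening: 0.294
finger_force: 34.9
```

Call:
step_arm([
  [[0, 0, 2], [0, 0, 0]],
  [[0, 0, 4], [0, 0, 0]],
  [[0, 0, 4], [0, 0, 0]],
  [[0, 0, 4], [0, 0, 0]],
  [[0.6, -3.2, 0], [0, 0, -8]],
  [[0.6, -3.2, 0], [0, 0, -8]],
  [[0.6, -3.2, 0], [0, 0, -8]],
  [[0.6, -3.2, 0], [0, 0, -8]],
  [[0.6, -3.2, 0], [0, 0, -8]],
  [[0.6, -3.2, 0], [0, 0, -8]],
])

```text
clock: 24.2
tool_pos: [0.5218, 0.0938, 0.1985]
eef_rot: [-0.366, 0.93, -0.0, -0.0]
contact_force: [-0.3, -0.9, -2.3]
opening: 0.294
finger_force: 34.9
```

Call:
step_arm([
  [[0.6, -3.2, 0], [0, 0, -7.5]],
  [[0.6, -3.2, 0], [0, 0, -7.5]],
  [[0.6, -3.2, 0], [0, 0, -7.5]],
  [[0.6, -3.2, 0], [0, 0, -7.5]],
  [[0.6, -3.3, 0], [0, 0, -7.3]],
  [[0, 0, 0], [0, 0, 0]],
  [[0, 0, 0], [0, 0, 0]],
  [[0, 0, 0], [0, 0, 0]],
  [[0, 0, 0], [0, 0, 0]],
  [[0, 0, 0], [0, 0, 0]],
])

```text
clock: 25.2
tool_pos: [0.552, -0.0644, 0.1987]
eef_rot: [-0.054, 0.999, 0.0, -0.0]
contact_force: [0.1, -0.5, -2.2]
opening: 0.291
finger_force: 34.9
```

```bash
python3 - <<'E'
from m import *
s=r.get_state();print(s['clock'],s['tool_pos'],np.degrees(2*np.arctan2(s['eef_rot'][1],s['eef_rot'][0]))-90,s['contact_force'].round(1))
cam='side';c=r.calibration(cam);p,d,_=snap(cam,'s2.png');W=cloud(d,c)
A=np.array([.541,-.0275]);e=np.array([.1045,-.9945]);l=np.array([.9945,.1045]);R=W[...,:2]-A
# offcuts
k=(d>0)&(W[...,2]>.0785)&(W[...,2]<.09)&(R@e>.05)&(R@e<.17)&(abs(R@l)<.12)
n,L,st,_=cv2.connectedComponentsWithStats(k.astype(np.uint8))
for i in range(1,n):
    if st[i,4]>30: m=L==i;q=R[m];print('off e',(q@e).min().round(3),(q@e).max().round(3),'l',(q@l).min().round(3),(q@l).max().round(3),p[m].mean(0).round(),st[i,:4])
E
```

```text
25.2 [ 0.55198933 -0.06436107  0.19873276] 96.13572164119208 [ 0.1 -0.5 -2.2]
off e 0.063 0.092 l -0.018 0.022 [100. 104.  89.] [321 282  22  13]
off e 0.11 0.138 l 0.015 0.055 [146.  97.  59.] [342 297  23  15]
off e 0.113 0.141 l -0.045 -0.003 [127.  81.  48.] [311 303  23  15]
```

View pics/s2.png

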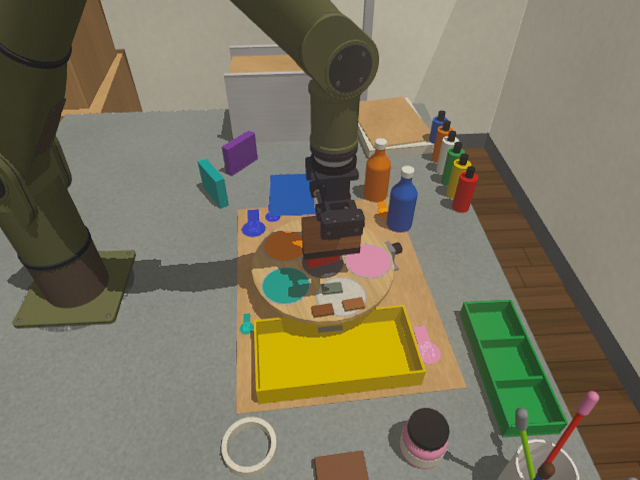

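The scraper is held at (332,235), over the disc between the bar and the offcuts at (332,288), (354,304) and (322,310). I'll lower it.

Call:
step_arm([
  [[0, 0, -1.5], [0, 0, 0]],
  [[0, 0, -1.5], [0, 0, 0]],
  [[0, 0, -1.5], [0, 0, 0]],
  [[0, 0, -1], [0, 0, 0]],
  [[0, 0, -0.5], [0, 0, 0]],
  [[0, 0, -0.4], [0, 0, 0]],
  [[0, 0, -0.1], [0, 0, 0]],
  [[0, 0, -0.1], [0, 0, 0]],
  [[0, 0, -0.1], [0, 0, 0]],
  [[0, 0, 0], [0, 0, 0]],
])

```text
clock: 26.25
tool_pos: [0.5522, -0.0656, 0.1319]
eef_rot: [-0.052, 0.999, 0.0, 0.0]
contact_force: [-0.2, -0.3, -2.0]
opening: 0.29
finger_force: 34.9
```

```bash
python3 f.py; python3 k.py
```

```text
26.25 yawdeg 186.0 F [-0.16 -0.29 -2.05] M [0.078 0.047 0.024] op 0.2897541295318832
start (np.float64(398.0), np.float64(247.3), np.int64(91)) 0
now (np.float64(397.45), np.float64(247.45), np.int64(65)) 0
pink ((637.279052734375, -28.353788375854492), 48.25639343261719) 809
```

Call:
step_arm([
  [[0.03, -0.3, -0.05], [0, 0, 0]],
  [[0.05, -0.5, 0], [0, 0, 0]],
  [[0.05, -0.5, 0], [0, 0, 0]],
  [[0.05, -0.5, 0], [0, 0, 0]],
  [[0.05, -0.5, 0], [0, 0, 0]],
  [[0.05, -0.5, 0], [0, 0, 0]],
  [[0.05, -0.5, 0], [0, 0, 0]],
  [[0.05, -0.5, 0], [0, 0, 0]],
  [[0.05, -0.5, 0], [0, 0, 0]],
  [[0.05, -0.5, 0], [0, 0, 0]],
])

```text
clock: 27.3
tool_pos: [0.5569, -0.114, 0.1312]
eef_rot: [-0.052, 0.999, 0.0, -0.0]
contact_force: [-0.6, 0.2, -2.2]
opening: 0.289
finger_force: 34.9
```

```bash
python3 f.py; python3 k.py
```

```text
27.3 yawdeg 186.01 F [-0.63  0.22 -2.19] M [ 0.087  0.046 -0.017] op 0.2889172933403086
start (np.float64(398.0), np.float64(247.3), np.int64(91)) 0
now (np.float64(397.45), np.float64(247.45), np.int64(65)) 0
pink ((636.8684692382812, -27.962493896484375), 47.00042724609375) 680
```

Call:
step_arm([
  [[0.05, -0.5, 0], [0, 0, 0]],
  [[0.05, -0.5, 0], [0, 0, 0]],
  [[0.05, -0.5, 0], [0, 0, 0]],
  [[0.05, -0.5, 0], [0, 0, 0]],
  [[0.05, -0.5, 0], [0, 0, 0]],
  [[0.05, -0.5, 0], [0, 0, 0]],
  [[0.05, -0.5, 0], [0, 0, 0]],
  [[0.05, -0.5, 0], [0, 0, 0]],
  [[0.05, -0.5, 0], [0, 0, 0]],
  [[0.05, -0.5, 0], [0, 0, 0]],
])

```text
clock: 28.35
tool_pos: [0.5619, -0.1641, 0.1312]
eef_rot: [-0.052, 0.999, 0.0, -0.0]
contact_force: [-0.0, -0.4, -2.3]
opening: 0.291
finger_force: 34.9
```

Call:
step_arm([
  [[0.05, -0.5, 0], [0, 0, 0]],
  [[0.05, -0.5, 0], [0, 0, 0]],
  [[0, 0, 0], [0, 0, 0]],
  [[0, 0, 0], [0, 0, 0]],
  [[0, 0, 0], [0, 0, 0]],
  [[0, 0, 0], [0, 0, 0]],
  [[0, 0, 0], [0, 0, 0]],
  [[0, 0, 0], [0, 0, 0]],
  [[0, 0, 0], [0, 0, 0]],
  [[0, 0, 0], [0, 0, 0]],
])

```text
clock: 29.35
tool_pos: [0.5629, -0.1736, 0.1312]
eef_rot: [-0.052, 0.999, 0.0, -0.0]
contact_force: [0.6, -0.7, -2.7]
opening: 0.292
finger_force: 34.9
```

```bash
python3 f.py; python3 k.py; python3 -c "
from h import *
p,_,_=snap('side');cv2.imwrite('pics/s3.png',cv2.resize(p[200:420,230:450],None,fx=2.7,fy=2.7)[:,:,::-1])"
```

```text
29.35 yawdeg 186.01 F [ 0.57 -0.69 -2.71] M [-0.057 -0.023  0.009] op 0.2921119853141802
start (np.float64(398.0), np.float64(247.3), np.int64(91)) 0
now (np.float64(397.45), np.float64(247.45), np.int64(65)) 0
pink ((637.7219848632812, -28.247386932373047), 46.08130645751953) 600
```

View pics/s3.png

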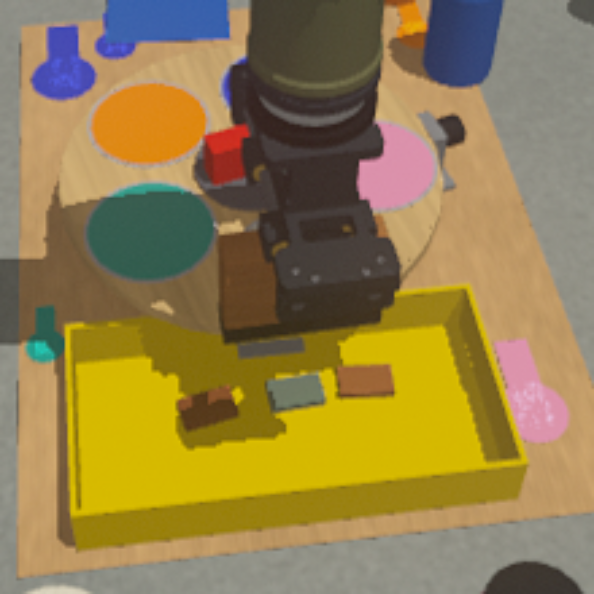

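The view shows all three offcuts lying in the tray at crop (208,407), (296,391) and (365,381), with the plunger unchanged. Now I return the scraper.

Call:
step_arm([
  [[0, 0, 2.5], [0, 0, 0]],
  [[0, 0, 4.5], [0, 0, 0]],
  [[-0.6, 3.8, 0], [0, 0, 7.1]],
  [[-0.6, 3.8, 0], [0, 0, 7.1]],
  [[-0.6, 3.8, 0], [0, 0, 7.1]],
  [[-0.6, 3.8, 0], [0, 0, 7.1]],
  [[-0.6, 3.8, 0], [0, 0, 7.1]],
  [[-0.6, 3.8, 0], [0, 0, 7.1]],
  [[-0.6, 3.8, 0], [0, 0, 7.1]],
  [[-0.6, 3.8, 0], [0, 0, 7.1]],
])

```text
clock: 30.45
tool_pos: [0.5146, 0.1317, 0.2014]
eef_rot: [-0.523, 0.852, -0.0, 0.0]
contact_force: [0.9, 0.0, -1.9]
opening: 0.292
finger_force: 34.9
```

Call:
step_arm([
  [[-0.7, 3.9, 0], [0, 0, 7.1]],
  [[-0.7, 3.9, 0], [0, 0, 7.1]],
  [[-0.7, 3.9, 0], [0, 0, 7.1]],
  [[-0.8, 4, 0], [0, 0, 7.1]],
  [[0, 0, 0], [0, 0, 0]],
  [[0, 0, -3], [0, 0, 0]],
  [[0, 0, -4], [0, 0, 0]],
  [[0, 0, -3], [0, 0, 0]],
  [[0, 0, -2], [0, 0, 0]],
  [[0, 0, 0], [0, 0, 0]],
])

```text
clock: 31.45
tool_pos: [0.4848, 0.2853, 0.0787]
eef_rot: [0.714, -0.7, 0.0, 0.003]
contact_force: [-0.4, -0.5, -1.9]
opening: 0.293
finger_force: 34.9
```

Call:
step_arm([
  [[0, 0, -0.8], [0, 0, 0]],
  [[0, 0, -0.5], [0, 0, 0]],
  [[0, 0, -0.3], [0, 0, 0]],
  [[0, 0, -0.2], [0, 0, 0]],
  [[0, 0, -0.1], [0, 0, 0]],
  [[0, 0, 0], [0, 0, 0]],
  [[0, 0, 0], [0, 0, 0]],
  [[0, 0, 0], [0, 0, 0]],
  [[0, 0, 0], [0, 0, 0]],
  [[0, 0, 0], [0, 0, 0]],
])

```text
clock: 32.45
tool_pos: [0.4859, 0.2874, 0.0623]
eef_rot: [0.714, -0.7, -0.0, -0.0]
contact_force: [0.3, -0.1, -2.7]
opening: 0.294
finger_force: 34.9
```

Call:
step_arm([
  [[0, 0, -0.1], [0, 0, 0]],
  [[0, 0, -0.1], [0, 0, 0]],
  [[0, 0, -0.1], [0, 0, 0]],
  [[0, 0, -0.1], [0, 0, 0]],
  [[0, 0, 0], [0, 0, 0]],
  [[0, 0, 0], [0, 0, 0]],
  [[0, 0, 0], [0, 0, 0]],
  [[0, 0, 0], [0, 0, 0]],
  [[0, 0, 0], [0, 0, 0]],
  [[0, 0, 0], [0, 0, 0]],
])

```text
clock: 33.45
tool_pos: [0.4859, 0.2874, 0.0587]
eef_rot: [0.715, -0.7, 0.0, -0.0]
contact_force: [-1.6, -1.3, 6.2]
opening: 0.289
finger_force: 34.9
```

Call:
step_arm([
  [[0, 0, 0], [0, 0, 0]],
  [[0, 0, 0], [0, 0, 0]],
  [[0, 0, 0], [0, 0, 0]],
  [[0, 0, 0], [0, 0, 0]],
  [[0, 0, 0], [0, 0, 0]],
  [[0, 0, 0], [0, 0, 0]],
  [[0, 0, 0], [0, 0, 0]],
  [[0, 0, 0], [0, 0, 0]],
  [[0, 0, 0], [0, 0, 0]],
  [[0, 0, 0], [0, 0, 0]],
], fingers=0.9)

```text
clock: 34.45
tool_pos: [0.4859, 0.2874, 0.0583]
eef_rot: [0.714, -0.7, -0.0, 0.0]
contact_force: [-0.1, 0.9, -0.1]
opening: 0.9
finger_force: 0.0
```

Call:
step_arm([
  [[0, 0, 1], [0, 0, 0]],
  [[0, 0, 2], [0, 0, 0]],
  [[0, 0, 3], [0, 0, 0]],
  [[0, 0, 3], [0, 0, 0]],
  [[0, 0, 3], [0, 0, 0]],
  [[0, 0, 3], [0, 0, 0]],
  [[0, 0, 2], [0, 0, 0]],
  [[0, 0, 0], [0, 0, 0]],
  [[0, 0, 0], [0, 0, 0]],
  [[0, 0, 0], [0, 0, 0]],
])

```text
clock: 35.45
tool_pos: [0.4854, 0.2867, 0.2273]
eef_rot: [0.715, -0.7, -0.0, 0.001]
contact_force: [0.8, -0.2, 0.1]
opening: 0.897
finger_force: 0.0
```

```bash
python3 k.py; python3 - <<'E'
from m import *
s=r.get_state();print(s['clock'],s['tool_pos'])
for cam in('wrist','side'):
    c=r.calibration(cam);p,d,_=snap(cam);W=cloud(d,c);H,S,V=masks(p)
    k=(d>0)&(W[...,2]>.08)&(W[...,2]<.1)&(np.hypot(W[...,0]-.487,W[...,1]-.287)<.09);k=big(k);print('scr',rect(W[k]),np.median(W[k][:,2]))
T=np.array([.5528,-.2125]);a=np.radians(3.75);q=W[...,:2]-T;X=q@[np.cos(a),np.sin(a)];Y=q@[-np.sin(a),np.cos(a)]
k=(d>0)&(abs(X)<.14)&(abs(Y)<.07)&(W[...,2]<.04)&~((abs(H-24)<6)&(S>180))
n,L,st,_=cv2.connectedComponentsWithStats(k.astype(np.uint8))
for i in range(1,n):
    if st[i,4]>60: m=L==i;print('in tray',X[m].mean().round(3),Y[m].mean().round(3),W[m][:,2].max().round(3),p[m].mean(0).round())
E
```

```text
start (np.float64(398.0), np.float64(247.3), np.int64(91)) 0
now (np.float64(397.39), np.float64(247.44), np.int64(66)) 0
pink ((636.38330078125, -28.77484893798828), 48.32474136352539) 1108
35.5 [0.4853698  0.28671718 0.22713516]
scr (array([484.7, 289.5]), array([ 26. , 109.4]), 1.1) 0.09337072693629538
scr (array([484.1, 282.5]), array([ 26. , 113.4]), 1.0) 0.0924909137572258
in tray -0.002 0.064 0.015 [91. 81. 61.]
in tray 0.061 0.024 0.015 [141.  92.  51.]
in tray 0.009 0.021 0.016 [109. 111.  85.]
in tray -0.056 0.016 0.016 [122.  76.  40.]
```

The scraper is back upright on its mat, all three offcuts are in the tray, and the plunger is still in. Handing in.

```bash
python3 -c "
from plant import r
print(r.finish_job())"
```

```text
the job is handed in; nothing more can be done
None
```

I handed the job in at about 35 s on the robot's clock; the hand-in returned no verdict. My last measurements showed the turntable clicked home at about +0.25 rad, all three offcuts in the tray, and the scraper upright on its mat.

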